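Index the sample cell into the beam gate

TASK

A capped vial was left standing on the rail of the sample stage, in the way of the carriage: lift it off and stand it upright on the countertop, clear of the stage. Then take the carriage by its black grip post and slide it along the rail until the ball in the gate clicks into the carriage's notch, with the glass cell between the gate's two towers, and finish still gripping the post, holding the carriage at rest in that notch. Do not push the carriage against the vial, do not tip the vial over, and leave the beaker and the amber bottle where they are.

Things in the scene. Friction and masses are not known exactly. Their poses are not given: they have to be found in the camera images.
- stage: Fixed aluminium base plate 130 x 460 x 12 mm with a flat steel rail 40 mm wide along its middle, rail top 26 mm above the countertop; dark end blocks. Origin: centre of the underside, on the countertop; y axis along the rail (towards the gate, to the left), z up. A fixed tall jug, 150 mm across, stands behind its right-hand end (axis at world x 0.61, y -0.01): keep the arm clear.
- carriage: Grey carriage, slides only along the stage's y axis on the rail (0.5 kg, drag about 1 N; its origin travels from -125 to +180 mm of the stage's y). Origin: at countertop level, below the glass cell's middle; axes as the stage's. Its body is 60 mm wide, reaches from y = -90 to +36 mm and up to z = 48 mm. The glass cell, 36 x 36 mm, top at 91 mm, is fixed on it at y = 0, the grip post at y = -70 mm.
- grip_post (a point): Point on the axis of the carriage's black grip post, 20 x 20 mm square with sides along the carriage's x and y, reaching from 48 to 108 mm above the countertop; this point lies 90 mm above it. At least 30 mm is free on every side of the post.
- cell_mid (a point): Middle of the glass cell on the carriage, 70 mm above the countertop.
- gate: Beam gate fixed on the stage: two grey towers, 18 x 30 mm, tops 100 mm above the countertop, one on either side of the rail (inner faces at x = -46 and +46 mm), with small black lens barrels outside. Origin: on the rail's centre line at countertop level, midway between the towers; axes as the stage's. The ball is in the notch when the cell's middle has the gate's y.
- gate_ball (a point): The spring-loaded ball's place in the -x tower, 37 mm above the countertop. It presses on the carriage's side. Sliding to +y: up to about 2 N extra drag while the ball climbs a ramp, 32 to 18 mm short of the notch; little drag on the flat; within about 4 mm of the notch the carriage is drawn in; moving it off the notch takes about 5 to 8 N.
- notch (a point): Middle of the notch, 9 mm wide, in the steel strip on the carriage's -x side, 37 mm above the countertop, level in y with the cell's middle.
- left_vial: Capped glass vial with white cap, 28 mm diameter, 92 mm high, 34 g, standing upright on the rail between carriage and gate. Origin: centre of its underside; z up along its axis.
- beaker: Small glass beaker 72 mm across, 89 mm high, loose; origin: centre of the underside. At least 15 cm of bare countertop lie between it and the right-hand end of the stage. Leave alone.
- amber_bottle: Amber sample bottle, 51 mm diameter, 109 mm high, loose; origin: centre of the underside. Leave alone.
Mind the look-alikes: they are no part of the job. What is shaped like the left_vial but brown or turquoise is not meant.

How it is judged:
By the outcome, as a careful person would: the job done as asked, in the order asked, and still so for the second after the job is handed in, while the arm keeps its last pose, push and grip.
It also fails if it takes over 72 s, if anything falls off the work surface, if the arm or the gripper's body presses on something with over 40 N, if the wrist force passes 120 N, or if a joint passes its speed limit or range.

ROBOT

A 6-joint arm with a two-finger parallel gripper is mounted at the origin on a cart in front of the work surface, level with it; the furniture and walls round the work are solid. World frame = base frame: x ahead of the robot, y to its left, z up, the work surface at z = 0. Lengths are in mm, angles in rad, forces in N, time in s.
With the tool pointing down it reaches from about 350 to 875 mm from the base axis. Payload 4.2 kg.
Tool frame: the origin (TCP) lies at the very end of the fingers, on their centre line; the grasp point (between the pads) lies 19 mm behind it (arm.grip_point_offset is the distance from the TCP to the grasp point, in mm); z points along the fingers, y is the direction in which the jaws open and shut (so a half turn about z gives the same grasp; the last joint's range is limited). The gripper opens to 85 mm and grips with 20 to 120 N. Pads are 22 mm wide; open, the fingers measure 114 mm over their backs; the gripper's body (76 mm by 85 mm) begins 54 mm behind the grasp point. The pads swing forward as they close: fully open they stand 13 mm farther back than shut.
Start: joints at [-0.905, 0.385, 0.008, 0, -1.194, -0.259], TCP at [247.308, -573.967, 231.312] pointing down, gripper open.
Joint ranges: [-3.14, 3.14], [-1.21, 2.06], [-1.07, 1.41], [-3.16, 2.05], [-2.99, -0.16], [-3.1, 3.1]. Speed limits (rad/s): [2.79, 2.79, 3.14, 3.14, 3.14, 3.14].

INTERFACE

Orientations are given as a unit quaternion [x, y, z, w].
In Python, from bench import arm gives the robot as it stands.
- The arm moves only by the tool drive_tool, never from a script. Its argument "steps" is a list of rows, each a list of 5 numbers: the shift along the tool's x, y, z in m, then the turn about the tool's z in degrees, then the finger opening in m, from 0 to 0.0854. A call has 1 to 20 rows; each row shifts and turns the commanded pose from where the row before left it, along the tool's axes as they then stand; what a row does not reach is not made up. A row lasts 1/10 s, in which the tool goes at most 50 mm and 8.59 degrees, less where a joint would pass 70% of its speed; a pose out of reach is approached as far as the arm can. A call is refused whole if a number of a shift passes 0.05 or a number of a turn 8.59, either way. A call with a gripper value outside its range is refused whole. The fingers move at their own pace and stop on an object; the grip force is fixed at half the most. Time passes only in rows, so rows that do not move let the fingers close. It gives the time, the measured TCP pose, the force and the opening at its end, in the units of the state.
- arm.read_state(): the state, without advancing time (a new reading comes with each control period).
- arm.get_image(name): name is "scene" or "top" or "wrist"; returns (picture, depth): 420x560x3 uint8, blue, green, red; 420x560 float32, mm along the optical axis (not along the pixel's ray), 0 where there is no reading.
- arm.camera_params(name): a dict with "K" (3x3 intrinsics, pixels), "world_to_cam" (4x4, takes a point from world to camera coordinates); the wrist camera has in their place "mount" (4x4, takes a point from camera to tool coordinates, whose origin is the TCP and whose axes are the flange's). Camera axes: x right, y up, looking along -z (the intrinsics and any distortion apply to the point x, -y, -z); pixel columns grow to the right and rows downward; lengths in mm; the calibration is good to about 2 mm. A picture is of the moment at which its call begins: read the wrist's pose just before it. camera_params takes no time and is no camera call.
- arm.job_done(): hands the job in, once; it reports no verdict.
The state is a dict: "clock": time; "joints": joint angles; "joint_vel": joint speeds; "joint_efforts": joint torques, N m; "position": TCP position; "ee_rot": TCP orientation; "contact_force": force on the tool from outside, world axes, zero at the start; "wrist_torque": the same for the moment, N m; "gripper_width": finger opening in mm.
Only numpy, scipy, OpenCV 4.12 (cv2) and the standard library are available. Lean on these libraries where they do the work, as an engineer would, in place of code of your own. Each camera call takes 0.05 s, during which the arm holds its last target.

## Working session

There is one attempt and no reset: what is moved stays moved. The work goes in short steps, Python scripts to look and compute and a tool call to move; the robot and the scene stay as the last step left them, time stands still between calls to the robot, and variables do not carry over. Pictures are saved under pics/ and viewed, and the job is handed in when it is done.

Besides the shell and the picture viewer there is one more tool, called after "Request:" as name(argument=value, ...), one argument or row to a line, values as JSON. drive_tool: Moves the arm, as the interface text tells. Its arguments: {"type":"object","properties":{"steps":{"type":"array"}},"required":["steps"]}

```bash
mkdir -p pics; ls
python3 - <<'E'
from bench import arm
import cv2,numpy as np
print(arm.read_state())
for n in ("scene","top"):
    p,d=arm.get_image(n); cv2.imwrite(f"pics/{n}1.png",p); np.save(f"pics/{n}1.npy",d)
    cp=arm.camera_params(n); print(n,{k:np.round(v,3).tolist() if not isinstance(v,(str,dict)) else v for k,v in cp.items()})
print(arm.camera_params("wrist"), arm.grip_point_offset)
E
```

```text
pics
{'clock': 0.0, 'joints': array([-9.05414082e-01,  3.85531370e-01,  6.60622771e-03, -5.11925586e-04,
       -1.19400371e+00, -2.58624004e-01]), 'joint_vel': array([-6.25682654e-05,  9.60922685e-04,  1.31090577e-03,  1.39299180e-03,
       -5.84398769e-04,  1.07872237e-03]), 'joint_efforts': array([ 1.68409646e-03, -3.92287982e+01,  1.88402045e+01,  4.18621212e+00,
       -4.53240718e-03,  6.99559450e-06]), 'position': array([ 247.06616738, -573.44266266,  230.22720641]), 'ee_rot': array([-2.01887346e-01,  9.79408141e-01,  1.06052127e-03, -2.62313216e-04]), 'contact_force': array([ 0.1632503 , -0.98640461,  0.36349888]), 'wrist_torque': array([-0.03132077,  0.01607087, -0.01805442]), 'gripper_width': 85.3987776786213}
scene {'K': [[463.963, 0.0, 278.857], [0.0, 463.963, 217.617], [0.0, 0.0, 1.0]], 'world_to_cam': [[-0.481, -0.877, -0.007, 237.293], [0.414, -0.235, 0.879, -261.999], [-0.772, 0.42, 0.476, -1093.017], [0.0, 0.0, 0.0, 1.0]]}
top {'K': [[460.304, 0.0, 274.681], [0.0, 460.304, 211.927], [0.0, 0.0, 1.0]], 'world_to_cam': [[0.013, -1.0, -0.003, 27.17], [0.997, 0.012, 0.076, -453.63], [-0.076, -0.004, 0.997, -1590.671], [0.0, 0.0, 0.0, 1.0]]}
{'K': array([[334.28952618,   0.        , 283.25649662],
       [  0.        , 334.28952618, 210.05639345],
       [  0.        ,   0.        ,   1.        ]]), 'mount': array([[-2.01017457e-04,  9.62113368e-01,  2.72649641e-01,
         6.77012283e+01],
       [ 9.99999699e-01, -1.08343385e-05,  7.75505361e-04,
        -2.96827036e-01],
       [ 7.49078053e-04,  2.72649715e-01, -9.62113076e-01,
        -1.42617459e+02],
       [ 0.00000000e+00,  0.00000000e+00,  0.00000000e+00,
         1.00000000e+00]])} 18.700000000000003
```

View pics/scene1.png

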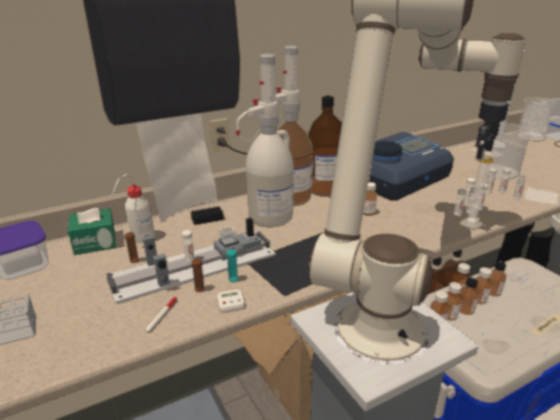

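View pics/top1.png

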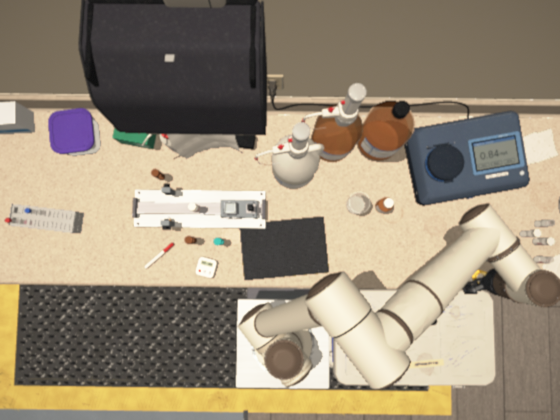

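```bash
cat > h.py <<'E'
from bench import arm
import cv2,numpy as np
def ray(n,u,v):
    cp=arm.camera_params(n);K=np.array(cp["K"]);T=np.array(cp["world_to_cam"])
    d=np.linalg.inv(K)@[u,v,1]; d=d*[1,-1,-1]
    R=T[:3,:3]; return -R.T@T[:3,3], R.T@d
def onz(n,u,v,z):
    o,d=ray(n,u,v); return o+d*(z-o[2])/d[2]
def proj(n,p):
    cp=arm.camera_params(n);K=np.array(cp["K"]);T=np.array(cp["world_to_cam"])
    c=T[:3,:3]@np.array(p,float)+T[:3,3]; c=K@(c*[1,-1,-1]); return c[:2]/c[2]
E
python3 - <<'E'
from h import *
t=cv2.imread("pics/top1.png");s=cv2.imread("pics/scene1.png")
a=cv2.resize(t[160:260,120:280],(800,500),interpolation=cv2.INTER_CUBIC)
b=cv2.resize(s[210:310,95:285],(798,420),interpolation=cv2.INTER_CUBIC)
cv2.imwrite("pics/a.png",a);cv2.imwrite("pics/b.png",b)
E
```

```text
(no output)
```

View pics/a.png

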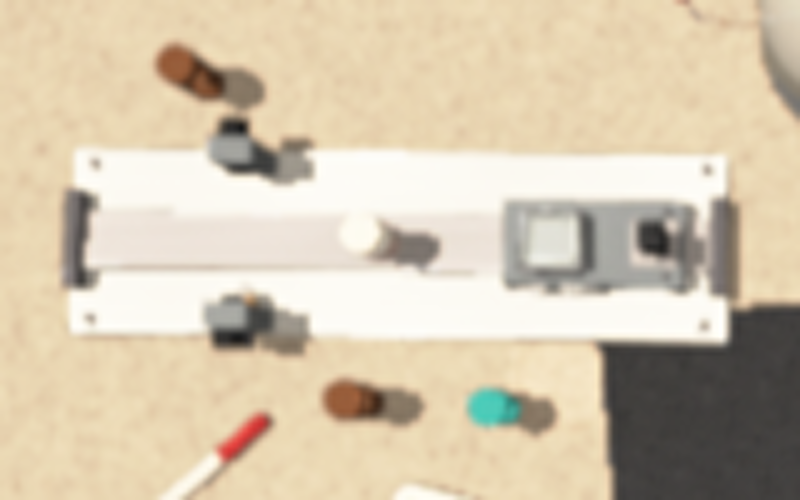

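View pics/b.png

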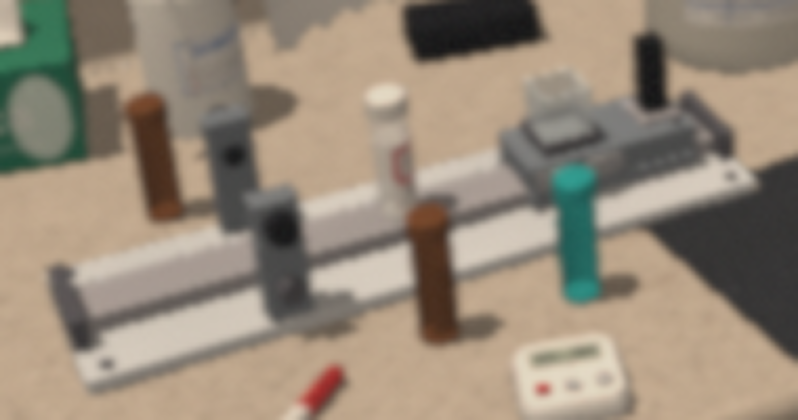

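White-capped vial stands on the rail at top (193,207) and scene (187,243). The look-alikes are the brown ones at top (155,173) and (189,240) and the turquoise one at (218,241). I choose the white-capped one, confirmed in the crop.

Run:
```python
from h import *
f=lambda u,v,z:onz("top",120+u/5-.4,160+v/5-.4,z)[:2].round(1)
cs=[f(*c,12) for c in((75,148),(728,155),(728,343),(70,333))]
print("corners",cs,"centre",np.mean(cs,0))
print("rail ends dir",(cs[0]-cs[1]),(cs[3]-cs[2]))
print("vial",f(362,234,118)); print("post top",f(655,237,108)); print("cell top",f(555,238,91))
print("towers tops",f(232,147,100),f(230,312,100))
print("browns",f(176,65,92),f(348,398,92),"turq",f(488,407,92))
d=np.load("pics/top1.npy"); t=cv2.imread("pics/top1.png")
# scene check
g=lambda u,v,z:onz("scene",95+u/4.2-.4,210+v/4.2-.4,z)[:2].round(1)
print("scene vial cap",g(386,97,113),"post",g(651,40,108))
print("vial cap ray x-check", proj("scene",[*f(362,234,118),118]))
# wrist pic
st=arm.read_state()
```

```text
corners [array([527.8, 527.3]), array([528.5,  67.2]), array([396.2,  65.3]), array([397.4, 526.1])] centre [462.475 296.475]
rail ends dir [ -0.7 460.1] [  1.2 460.8]
vial [460.3 303.8]
post top [461.6 112.1]
cell top [461.6 179.8]
towers tops [519.  395.3] [409.  393.2]
browns [574.9 436.5] [353.3 315. ] turq [348.5 221.9]
scene vial cap [464.5 303.3] post [457.8 115.4]
vial cap ray x-check [186.63940831 231.84455169]
```

Request:
drive_tool(
  steps=[
    [0,0,-0.02,7.77,0.085],
    [0,0,-0.02,7.77,0.085],
    [0,0,0,7.77,0.085],
    [-0.016,0.034,0,0,0.085],
    [-0.016,0.034,0,0,0.085],
    [-0.016,0.034,0,0,0.085],
    [-0.016,0.034,0,0,0.085],
    [-0.016,0.034,0,0,0.085],
    [-0.016,0.034,0,0,0.085],
    [-0.016,0.034,0,0,0.085],
    [-0.016,0.034,0,0,0.085],
    [-0.016,0.034,0,0,0.085],
    [-0.016,0.034,0,0,0.085],
    [-0.016,0.034,0,0,0.085],
    [0,0.04,0,0,0.085],
    [0,0.04,0,0,0.085],
    [0,0.04,0,0,0.085],
    [0,0.04,0,0,0.085],
    [0,0.04,0,0,0.085],
    [0,0.02,0,0,0.085],
  ],
)

```text
clock: 2.1
position: [422.8, 22.3, 271.1]
ee_rot: [-0.001, 1.0, 0.0, -0.0]
contact_force: [-0.4, -0.4, 0.6]
gripper_width: 84.8
```

Run:
```python
from h import *
d=np.load("pics/top1.npy")
f=lambda u,v:(lambda r:(r[0]+r[1]*d[v,u]).round(0).tolist())(ray("top",u,v))
for p in [(215,60),(215,110),(215,128),(200,145),(230,145),(215,165),(225,175),(245,140),(295,160),(300,135),(358,204),(386,205),(133,135)]: print(p,f(*p))
```

```text
(215, 60) [693.0, 150.0, 749.0]
(215, 110) [620.0, 160.0, 659.0]
(215, 128) [610.0, 174.0, 551.0]
(200, 145) [658.0, 278.0, 147.0]
(230, 145) [656.0, 178.0, 164.0]
(215, 165) [621.0, 249.0, -8.0]
(225, 175) [584.0, 211.0, -1.0]
(245, 140) [704.0, 140.0, 29.0]
(295, 160) [585.0, -26.0, 293.0]
(300, 135) [600.0, -28.0, 531.0]
(358, 204) [486.0, -261.0, 2.0]
(386, 205) [474.0, -335.0, 106.0]
(133, 135) [704.0, 516.0, 86.0]
```

Request:
drive_tool(
  steps=[
    [-0.004,0.035,0,0,0.085],
    [-0.004,0.035,0,0,0.085],
    [-0.004,0.035,0,0,0.085],
    [-0.004,0.035,0,0,0.085],
    [-0.005,0.035,0,0,0.085],
    [-0.005,0.035,0,0,0.085],
    [-0.005,0.035,0,0,0.085],
    [-0.005,0.03,0,0,0.085],
    [0,0,0,0,0.085],
    [0,0,0,0,0.085],
    [0,0,0,0,0.085],
  ],
)

```text
clock: 3.2
position: [459.0, 294.2, 271.1]
ee_rot: [0.0, 1.0, -0.0, -0.0]
contact_force: [-0.7, 0.1, 0.1]
gripper_width: 85.2
```

```bash
cat >> h.py <<'E'
from scipy.spatial.transform import Rotation
def wsnap(name):
    s=arm.read_state(); p,d=arm.get_image("wrist"); cv2.imwrite(f"pics/{name}.png",p)
    np.savez(f"pics/{name}.npz",d=d,pos=s["position"],q=s["ee_rot"]); print(s["position"].round(1),s["ee_rot"].round(4))
def wray(name,u,v):
    z=np.load(f"pics/{name}.npz");cp=arm.camera_params("wrist");M=cp["mount"]
    R=Rotation.from_quat(z["q"]).as_matrix()
    d=np.linalg.inv(cp["K"])@[u,v,1]*[1,-1,-1]
    return z["pos"]+R@M[:3,3], R@M[:3,:3]@d
def wonz(name,u,v,h):
    o,d=wray(name,u,v); return (o+d*(h-o[2])/d[2]).round(1)
E
python3 - <<'E'
from h import *
wsnap("w1")
E
```

```text
[459.  294.2 271.1] [ 3.e-04  1.e+00 -3.e-04 -3.e-04]
```

View pics/w1.png

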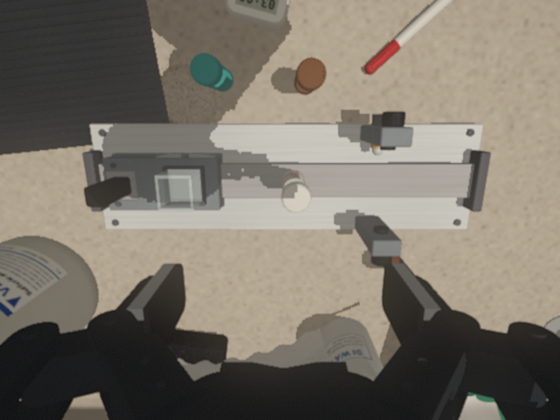

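The wrist view shows the white cap at about (296,193), the carriage at the left with the cell at (178,187), the post at (110,190), and the gate towers at (393,135) and (385,242).

Run:
```python
from h import *
p=cv2.imread("pics/w1.png")
c=p[100:260,80:500]; cv2.imwrite("pics/w1c.png",cv2.resize(c,(798,304),interpolation=cv2.INTER_CUBIC))
h=p.astype(int); roi=h[170:220,275:325]
m=(p[...,0]>165).astype(np.uint8)  # whiteness
print(p[193,296],p[193,260],p[140,250])
sub=cv2.resize(p[165:225,270:330],(600,600),interpolation=cv2.INTER_CUBIC); cv2.imwrite("pics/w1v.png",sub)
for u,v in((296,190),(297,194)): print(wonz("w1",u,v,118))
for u,v in((103,132),(471,132),(115,222),(457,222)): print("screws",wonz("w1",u,v,12))
print("towers",wonz("w1",400,137,100),wonz("w1",386,250,100))
o,d=ray("top",140,240); dd=np.load("pics/top1.npy")[240,140]; print("place",o+d*dd)
```

```text
[190 204 210] [159 165 171] [186 195 198]
[456.3 305.7 118. ]
[460.  306.6 118. ]
screws [409.9  82.7  12. ]
screws [410.2 513.9  12. ]
screws [520.7  81.6  12. ]
screws [520.8 513.1  12. ]
towers [410.5 401.4 100. ] [522.1 397.8 100. ]
place [349.56851825 504.3729607    3.95492016]
```

View pics/w1v.png

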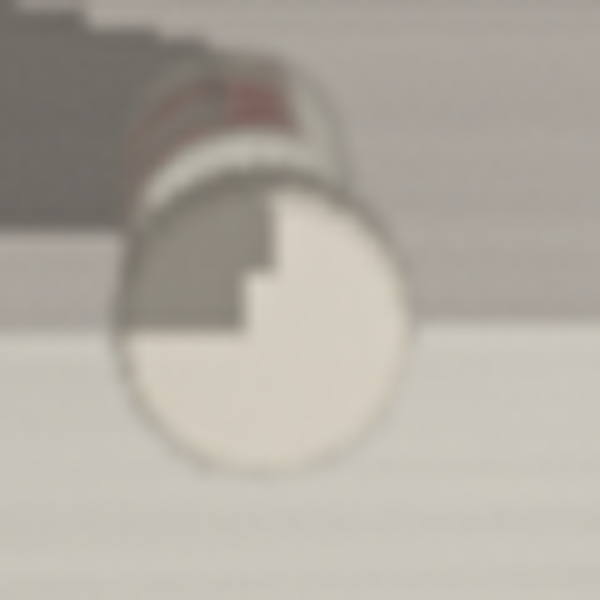

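View pics/w1c.png

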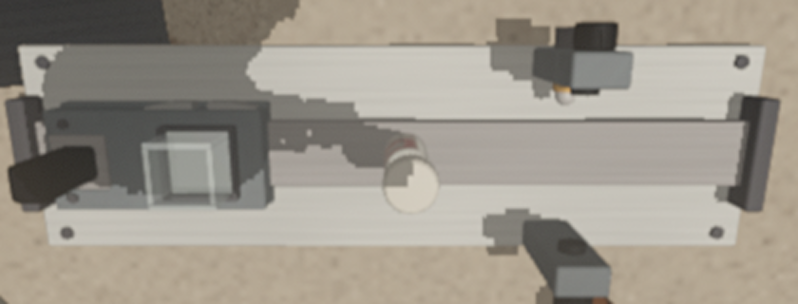

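Request:
drive_tool(
  steps=[
    [-0.003,0.011,0.02,0,0.085],
    [0,0,0.03,0,0.085],
    [0,0,0.03,0,0.085],
    [0,0,0.03,0,0.085],
    [0,0,0.03,0,0.085],
    [0,0,0.025,0,0.07],
    [0,0,0.02,0,0.06],
    [0,0,0.015,0,0.055],
    [0,0,0,0,0.05],
    [0,0,0,0,0.05],
  ],
)

```text
clock: 4.25
position: [462.8, 305.6, 72.0]
ee_rot: [0.0, 1.0, 0.0, 0.0]
contact_force: [-0.1, 0.3, 0.9]
gripper_width: 49.9
```

Run:
```python
from h import *
wsnap("w2")
```

```text
[462.8 305.6  72. ] [2.e-04 1.e+00 1.e-04 3.e-04]
```

View pics/w2.png

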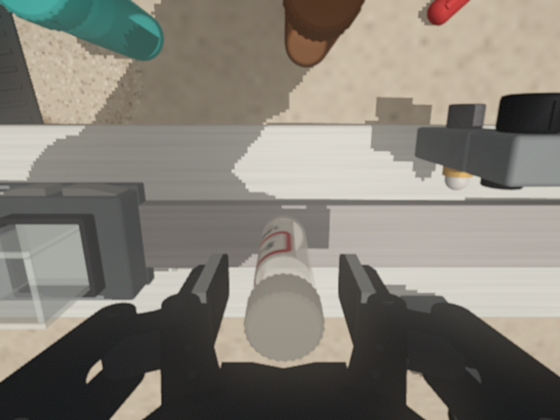

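The vial stands centred between the pads, both at about u=283. Closing now.

Request:
drive_tool(
  steps=[
    [0,0,0,0,0.044],
    [0,0,0,0,0.038],
    [0,0,0,0,0.033],
    [0,0,0,0,0.03],
    [0,0,0,0,0.027],
    [0,0,0,0,0.02],
    [0,0,0,0,0.015],
    [0,0,0,0,0.015],
  ],
)

```text
clock: 5.1
position: [462.5, 306.2, 71.6]
ee_rot: [-0.0, 1.0, 0.0, 0.0]
contact_force: [-0.1, 0.7, 2.5]
gripper_width: 24.9
```

Request:
drive_tool(
  steps=[
    [0,0,-0.005,0,0.015],
    [0,0,-0.015,0,0.015],
    [0,0,-0.025,0,0.015],
    [0,0,-0.03,0,0.015],
    [0,0,-0.03,0,0.015],
    [0,0,-0.02,0,0.015],
    [0,0,0,0,0.015],
    [0,0,0,0,0.015],
  ],
)

```text
clock: 5.9
position: [461.9, 305.8, 196.0]
ee_rot: [0.0, 1.0, 0.0, -0.0]
contact_force: [0.4, 1.0, -1.6]
gripper_width: 24.9
```

Run:
```python
from h import *
wsnap("w3")
```

```text
[461.9 305.8 196. ] [ 3.e-04  1.e+00  1.e-04 -4.e-04]
```

View pics/w3.png

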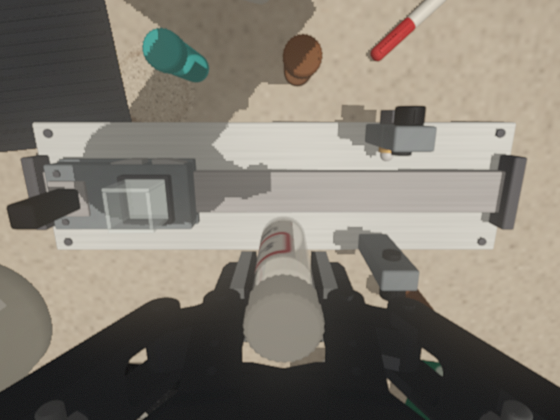

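The vial is held upright (cap at (284,315), base at (284,222)) and clear of the rail. Carrying it to the front-left countertop.

Request:
drive_tool(
  steps=[
    [0.007,0.012,0,0,0.015],
    [0.014,0.024,0,0,0.015],
    [0.014,0.024,0,0,0.015],
    [0.014,0.024,0,0,0.015],
    [0.014,0.024,0,0,0.015],
    [0.014,0.024,0,0,0.015],
    [0.014,0.024,0,0,0.015],
    [0.014,0.024,0,0,0.015],
    [0.007,0.014,0,0,0.015],
    [0,0,0,0,0.015],
    [0,0,0,0,0.015],
  ],
)

```text
clock: 7.05
position: [350.0, 499.7, 195.4]
ee_rot: [-0.0, 1.0, -0.001, -0.0]
contact_force: [0.3, -0.5, -0.2]
gripper_width: 24.9
```

Run:
```python
from h import *
wsnap("w4")
z=np.load("pics/w4.npz")["d"]
for u,v in((280,150),(200,180),(380,200),(400,120)):
    o,d=wray("w4",u,v); print(u,v,(o+d*z[v,u]).round(1))
```

```text
[350.  499.7 195.4] [-2.e-04  1.e+00 -9.e-04 -4.e-04]
280 150 [3.156e+02 4.961e+02 3.000e-01]
200 180 [346.  414.1   0.5]
380 200 [366.8 599.8   1.3]
400 120 [286.6 613.    1.1]
```

View pics/w4.png

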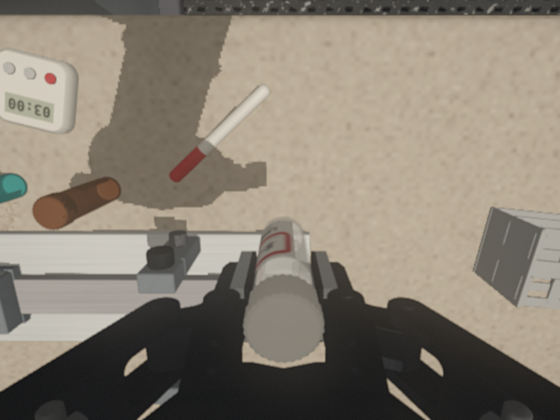

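Request:
drive_tool(
  steps=[
    [0,0,0.01,0,0.015],
    [0,0,0.025,0,0.015],
    [0,0,0.03,0,0.015],
    [0,0,0.03,0,0.015],
    [0,0,0.025,0,0.015],
    [0,0,0.015,0,0.015],
    [0,0,0.008,0,0.015],
    [0,0,0.003,0,0.015],
    [0,0,0,0,0.015],
    [0,0,0,0,0.015],
    [0,0,0,0,0.015],
  ],
)

```text
clock: 8.2
position: [350.6, 500.6, 51.4]
ee_rot: [-0.0, 1.0, 0.001, 0.0]
contact_force: [0.1, -0.4, -0.7]
gripper_width: 24.6
```

Request:
drive_tool(
  steps=[
    [0,0,0.002,0,0.015],
    [0,0,0.001,0,0.015],
    [0,0,0.001,0,0.015],
    [0,0,0,0,0.015],
    [0,0,0,0,0.015],
  ],
)

```text
clock: 8.7
position: [350.3, 500.0, 46.3]
ee_rot: [-0.0, 1.0, -0.0, -0.0]
contact_force: [-0.1, 1.0, 0.0]
gripper_width: 24.6
```

Request:
drive_tool(
  steps=[
    [0,0,0.001,0,0.015],
    [0,0,0,0,0.015],
    [0,0,0,0,0.015],
  ],
)

```text
clock: 9.0
position: [350.5, 500.2, 45.6]
ee_rot: [-0.0, 1.0, 0.0, 0.0]
contact_force: [0.0, 0.5, 2.6]
gripper_width: 24.6
```

Request:
drive_tool(
  steps=[
    [0,0,0,0,0.015],
    [0,0,0.0005,0,0.015],
    [0,0,0,0,0.015],
  ],
)

```text
clock: 9.3
position: [350.5, 500.2, 45.6]
ee_rot: [-0.0, 1.0, 0.0, 0.0]
contact_force: [-0.7, -0.0, 5.6]
gripper_width: 24.6
```

Contact with the countertop is felt (5.6 N, position no longer going down). Release gently.

Request:
drive_tool(
  steps=[
    [0,0,0,0,0.024],
    [0,0,0,0,0.026],
    [0,0,0,0,0.03],
    [0,0,0,0,0.036],
    [0,0,0,0,0.044],
    [0,0,0,0,0.055],
    [0,0,0,0,0.055],
  ],
)

```text
clock: 10.0
position: [350.3, 500.0, 44.7]
ee_rot: [0.0, 1.0, -0.0, -0.0]
contact_force: [-0.6, 0.0, -0.2]
gripper_width: 54.7
```

Run:
```python
from h import *
wsnap("w5")
```

```text
[350.3 500.   44.7] [ 0.e+00  1.e+00 -1.e-04 -0.e+00]
```

View pics/w5.png

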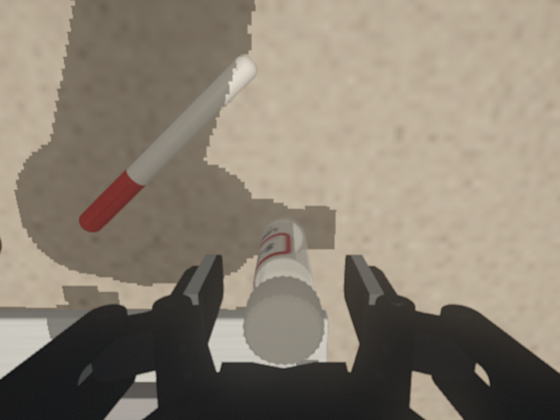

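The vial stands free and upright on the counter between the open pads. Retreat straight up, then go over to the post.

Request:
drive_tool(
  steps=[
    [0,0,-0.01,0,0.055],
    [0,0,-0.03,0,0.055],
    [0,0,-0.04,0,0.06],
    [0,0,-0.04,0,0.06],
    [0,0,-0.04,0,0.06],
    [0,0,-0.03,0,0.06],
    [-0.01,-0.035,0,0,0.06],
    [-0.01,-0.035,0,0,0.06],
    [-0.01,-0.035,0,0,0.06],
    [-0.01,-0.035,0,0,0.06],
    [-0.01,-0.035,0,0,0.06],
    [-0.01,-0.035,0,0,0.06],
    [-0.01,-0.035,0,0,0.06],
    [-0.01,-0.035,0,0,0.06],
    [-0.01,-0.035,0,0,0.06],
    [-0.01,-0.035,0,0,0.06],
    [-0.01,-0.03,0,0,0.05],
    [0,0,0,0,0.05],
    [0,0,0,0,0.05],
  ],
)

```text
clock: 11.95
position: [460.5, 119.5, 235.5]
ee_rot: [0.001, 1.0, 0.0, 0.0]
contact_force: [1.0, 0.1, 0.5]
gripper_width: 49.9
```

Run:
```python
from h import *
wsnap("w6")
p,d=arm.get_image("top"); cv2.imwrite("pics/top2.png",p)
```

```text
[460.5 119.5 235.5] [8.e-04 1.e+00 4.e-04 5.e-04]
```

View pics/w6.png

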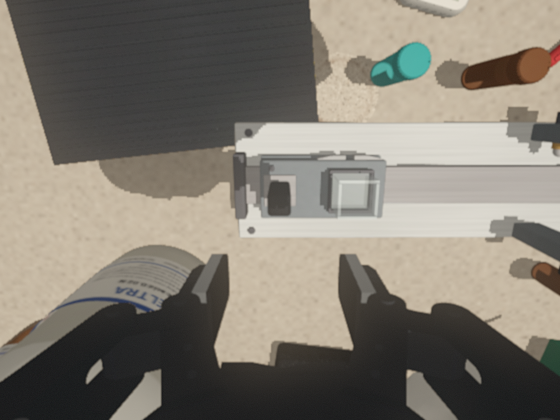

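View pics/top2.png

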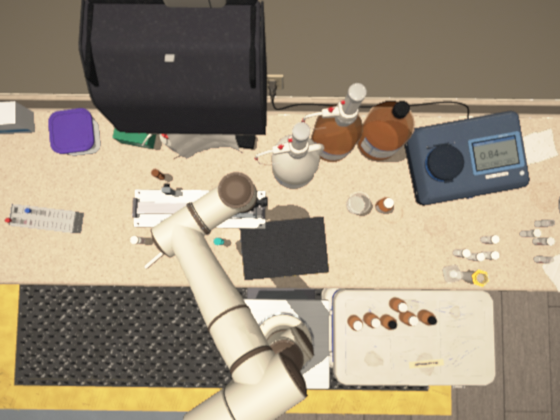

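Run:
```python
from h import *
p=cv2.imread("pics/w6.png")
cv2.imwrite("pics/w6c.png",cv2.resize(p[140:250,225:395],(765,495),interpolation=cv2.INTER_CUBIC))
t=cv2.imread("pics/top2.png"); cv2.imwrite("pics/t2c.png",cv2.resize(t[220:270,110:170],(600,500),interpolation=cv2.INTER_CUBIC))
```

```text
(no output)
```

View pics/w6c.png

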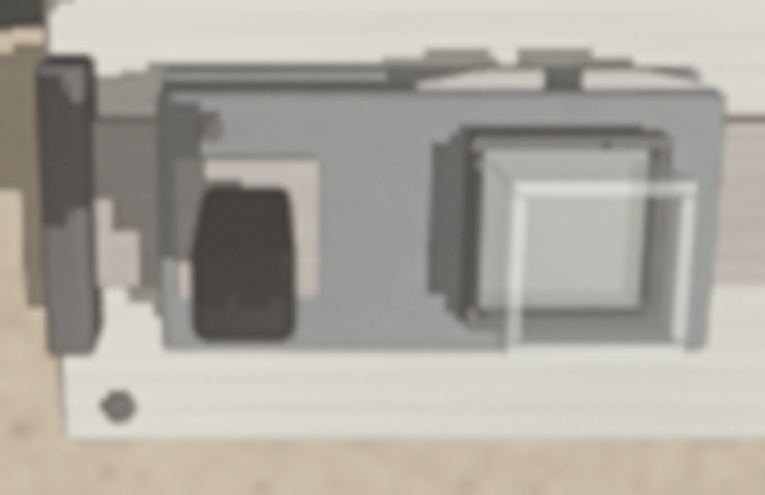

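View pics/t2c.png

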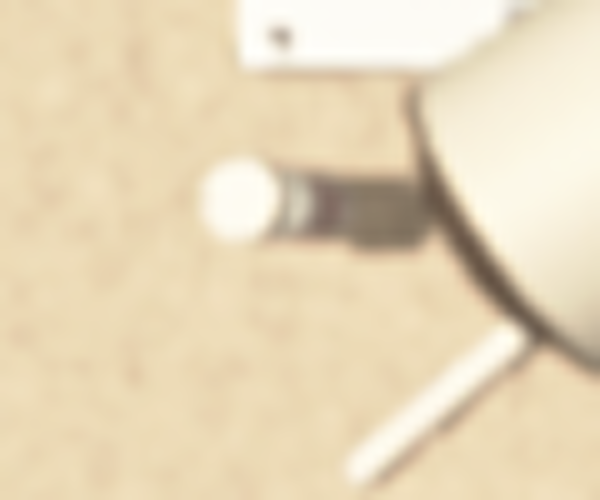

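Run:
```python
from h import *
print("post",wonz("w6",278.9,203.6,108),"cell",wonz("w6",358.6,201.2,91))
f=lambda u,v,z:wonz("w6",225+u/4.5-.4,140+v/4.5-.4,z)
print("base of carriage edges y",f(162,200,48),f(722,200,48)); print("screw",f(118,406,12), "notch",f(564,80,37))
```

```text
post [463.9 116.  108. ] cell [466.3 186.5  91. ]
base of carriage edges y [459.4  96.9  48. ] [459.6 221.9  48. ]
screw [520.6  82.   12. ] notch [434.3 187.4  37. ]
```

Request:
drive_tool(
  steps=[
    [-0.004,-0.003,0.02,0,0.045],
    [0,0,0.03,0,0.045],
    [0,0,0.03,0,0.045],
    [0,0,0.03,0,0.045],
    [0,0,0.025,0,0.045],
    [0,0,0.018,0,0.045],
    [0,0,0.01,0,0.045],
    [0,0,0,0,0.045],
    [0,0,0,0,0.045],
  ],
)

```text
clock: 12.95
position: [464.9, 117.8, 72.5]
ee_rot: [-0.001, 1.0, 0.0, 0.001]
contact_force: [0.8, -0.2, 0.5]
gripper_width: 44.5
```

Run:
```python
from h import *
wsnap("w7")
```

```text
[464.9 117.8  72.5] [-6.e-04  1.e+00  2.e-04  6.e-04]
```

View pics/w7.png

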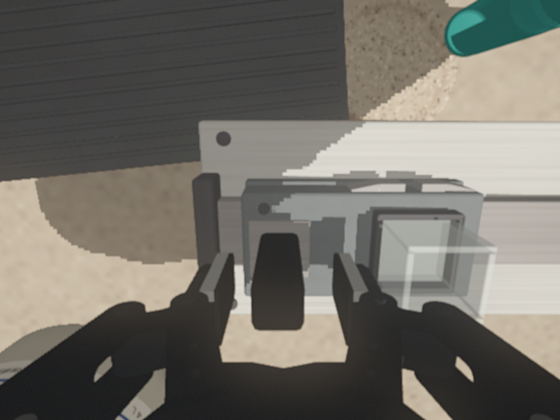

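The post, at u about 278, is between the pads (mid about 283) with free room both sides. Closing.

Request:
drive_tool(
  steps=[
    [0,0,0,0,0.035],
    [0,0,0,0,0.028],
    [0,0,0,0,0.02],
    [0,0,0,0,0.01],
    [0,0,0,0,0.005],
    [0,0,0,0,0.005],
    [0,0,0,0,0.005],
    [0,0,0,0,0.005],
  ],
)

```text
clock: 13.8
position: [464.6, 117.2, 72.5]
ee_rot: [-0.0, 1.0, 0.0, 0.0]
contact_force: [-2.2, 0.0, 6.0]
gripper_width: 19.3
```

Run:
```python
from h import *
wsnap("w8")
p=cv2.imread("pics/w1.png"); cv2.imwrite("pics/w1g.png",cv2.resize(p[105:265,335:435],(500,800)[:2] if 0 else (375,600),interpolation=cv2.INTER_CUBIC))
```

```text
[464.6 117.2  72.5] [-1.e-04  1.e+00  2.e-04  4.e-04]
```

View pics/w8.png

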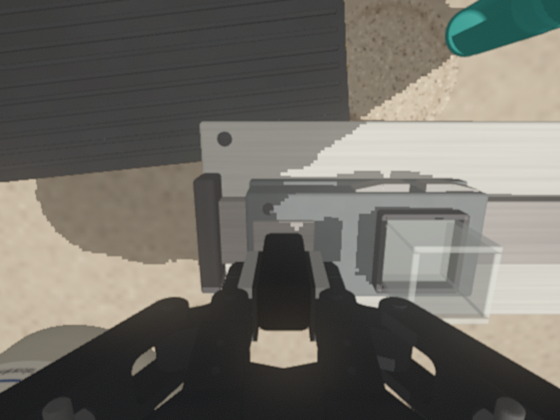

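View pics/w1g.png

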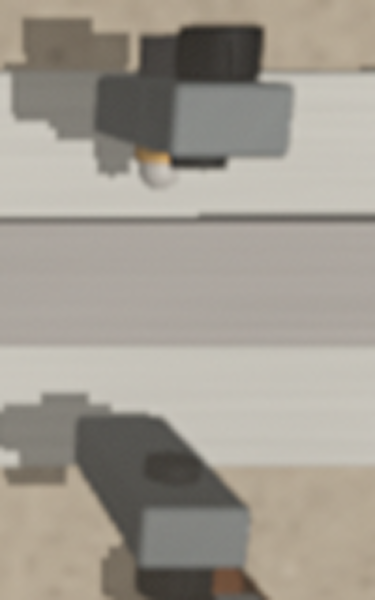

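Run:
```python
from h import *
f=lambda u,v,z:wonz("w1",335+u/3.75-.4,105+v/3.75-.4,z)
print("ball",f(156,172,37),"towers",f(234,120,100),f(195,538,100))
```

```text
ball [429.  397.7  37. ] towers [410.2 398.6 100. ] [520.  398.2 100. ]
```

Request:
drive_tool(
  steps=[
    [0,0.003,0,0,0.005],
    [0,0.007,0,0,0.005],
    [0,0.01,0,0,0.005],
    [0,0.01,0,0,0.005],
    [0,0.01,0,0,0.005],
    [0,0.01,0,0,0.005],
    [0,0.01,0,0,0.005],
    [0,0.01,0,0,0.005],
    [0,0.01,0,0,0.005],
    [0,0,0,0,0.005],
    [0,0,0,0,0.005],
  ],
)

```text
clock: 14.95
position: [464.7, 197.8, 72.5]
ee_rot: [-0.0, 1.0, 0.0, 0.001]
contact_force: [-2.7, -0.3, 5.5]
gripper_width: 19.1
```

Request:
drive_tool(
  steps=[
    [0,0.005,0,0,0.005],
    [0,0.01,0,0,0.005],
    [0,0.01,0,0,0.005],
    [0,0.01,0,0,0.005],
    [0,0.01,0,0,0.005],
    [0,0.01,0,0,0.005],
    [0,0.01,0,0,0.005],
    [0,0.01,0,0,0.005],
    [0,0.01,0,0,0.005],
    [0,0.005,0,0,0.005],
    [0,0,0,0,0.005],
    [0,0,0,0,0.005],
  ],
)

```text
clock: 16.15
position: [464.6, 287.8, 72.5]
ee_rot: [-0.0, 1.0, 0.001, 0.001]
contact_force: [-1.8, 0.6, 4.2]
gripper_width: 19.5
```

Run:
```python
from h import *
wsnap("w9")
p=cv2.imread("pics/w9.png"); cv2.imwrite("pics/w9c.png",cv2.resize(p[90:350,230:560],(760,600),interpolation=cv2.INTER_CUBIC))
```

```text
[464.6 287.8  72.5] [-3.e-04  1.e+00  6.e-04  6.e-04]
```

View pics/w9c.png

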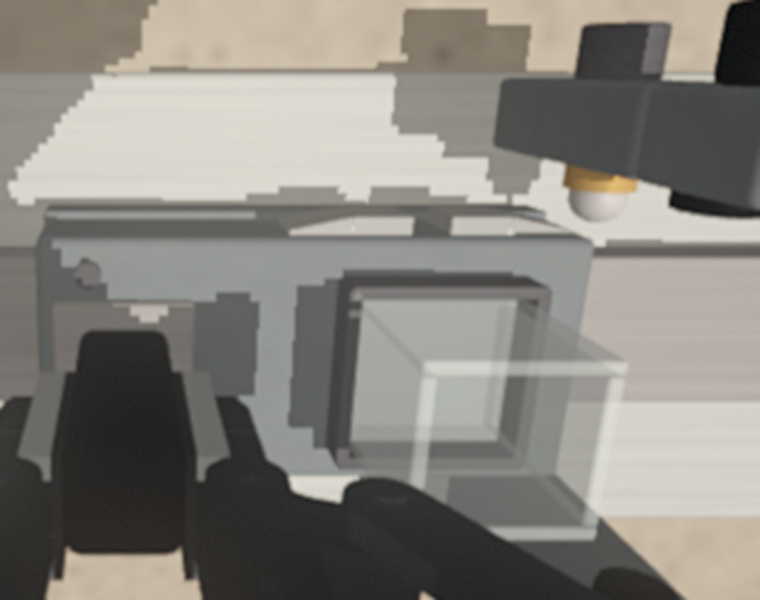

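The ball is at crop (598,205) and the notch is the dark gap at crop (432,226).

Run:
```python
from h import *
f=lambda u,v,z:wonz("w9",230+u*330/760-.4,90+v*260/600-.4,z)
print(f(600,205,37),f(413,226,37),f(451,226,37))
```

```text
[429.8 399.6  37. ] [434.8 356.3  37. ] [434.8 365.3  37. ]
```

Request:
drive_tool(
  steps=[
    [0,0.003,0,0,0.005],
    [0,0.004,0,0,0.005],
    [0,0.004,0,0,0.005],
    [0,0.004,0,0,0.005],
    [0,0.004,0,0,0.005],
    [0,0.004,0,0,0.005],
    [0,0.004,0,0,0.005],
    [0,0.003,0,0,0.005],
    [0,0,0,0,0.005],
    [0,0,0,0,0.005],
  ],
)

```text
clock: 17.2
position: [464.7, 317.3, 72.6]
ee_rot: [-0.0, 1.0, 0.0, 0.0]
contact_force: [-1.2, 0.9, 5.3]
gripper_width: 19.5
```

Request:
drive_tool(
  steps=[
    [0,0.002,0,0,0.005],
    [0,0.001,0,0,0.005],
    [0,0,0,0,0.005],
    [0,0,0,0,0.005],
  ],
)

```text
clock: 17.6
position: [464.6, 319.8, 72.6]
ee_rot: [-0.0, 1.0, -0.0, 0.0]
contact_force: [-1.3, -1.3, 5.5]
gripper_width: 19.5
```

Request:
drive_tool(
  steps=[
    [0,0.001,0,0,0.005],
    [0,0,0,0,0.005],
    [0,0,0,0,0.005],
  ],
)

```text
clock: 17.9
position: [464.6, 320.7, 72.5]
ee_rot: [-0.0, 1.0, -0.0, 0.0]
contact_force: [-0.7, -1.4, 6.0]
gripper_width: 19.1
```

Request:
drive_tool(
  steps=[
    [0,0.001,0,0,0.005],
    [0,0,0,0,0.005],
    [0,0,0,0,0.005],
  ],
)

```text
clock: 18.2
position: [464.6, 321.7, 72.5]
ee_rot: [-0.0, 1.0, -0.0, 0.0]
contact_force: [-1.0, -1.6, 5.4]
gripper_width: 19.4
```

Request:
drive_tool(
  steps=[
    [0,0.001,0,0,0.005],
    [0,0,0,0,0.005],
    [0,0,0,0,0.005],
  ],
)

```text
clock: 18.5
position: [464.6, 322.7, 72.6]
ee_rot: [-0.0, 1.0, -0.0, 0.0]
contact_force: [-1.1, -1.8, 5.4]
gripper_width: 19.2
```

Request:
drive_tool(
  steps=[
    [0,0.001,0,0,0.005],
    [0,0,0,0,0.005],
    [0,0,0,0,0.005],
  ],
)

```text
clock: 18.8
position: [464.7, 323.8, 72.6]
ee_rot: [-0.0, 1.0, 0.0, 0.0]
contact_force: [-1.5, -1.0, 5.8]
gripper_width: 19.1
```

Request:
drive_tool(
  steps=[
    [0,0.001,0,0,0.005],
    [0,0,0,0,0.005],
    [0,0,0,0,0.005],
  ],
)

```text
clock: 19.1
position: [464.7, 325.1, 72.5]
ee_rot: [-0.0, 1.0, 0.0, 0.0]
contact_force: [-1.3, -0.4, 4.8]
gripper_width: 19.6
```

Request:
drive_tool(
  steps=[
    [0,0.001,0,0,0.005],
    [0,0,0,0,0.005],
    [0,0,0,0,0.005],
  ],
)

```text
clock: 19.4
position: [464.7, 326.5, 72.5]
ee_rot: [-0.0, 1.0, 0.0, 0.0]
contact_force: [-1.1, 1.1, 5.0]
gripper_width: 19.4
```

Request:
drive_tool(
  steps=[
    [0,0.001,0,0,0.005],
    [0,0,0,0,0.005],
    [0,0,0,0,0.005],
  ],
)

```text
clock: 19.7
position: [464.7, 327.6, 72.5]
ee_rot: [-0.0, 1.0, 0.001, 0.001]
contact_force: [-1.4, 1.0, 5.2]
gripper_width: 19.0
```

Request:
drive_tool(
  steps=[
    [0,0.0005,0,0,0.005],
    [0,0,0,0,0.005],
    [0,0,0,0,0.005],
  ],
)

```text
clock: 20.0
position: [464.6, 327.9, 72.5]
ee_rot: [-0.0, 1.0, 0.0, 0.0]
contact_force: [-1.9, 1.2, 3.9]
gripper_width: 19.0
```

Run:
```python
from h import *
wsnap("w10")
print(arm.read_state()["contact_force"])
p=cv2.imread("pics/w10.png"); cv2.imwrite("pics/w10c.png",cv2.resize(p[90:350,230:560],(760,600),interpolation=cv2.INTER_CUBIC))
```

```text
[464.6 327.9  72.5] [-1.e-04  1.e+00  4.e-04  5.e-04]
[-1.01091805  0.44658967  4.91957716]
```

View pics/w10c.png

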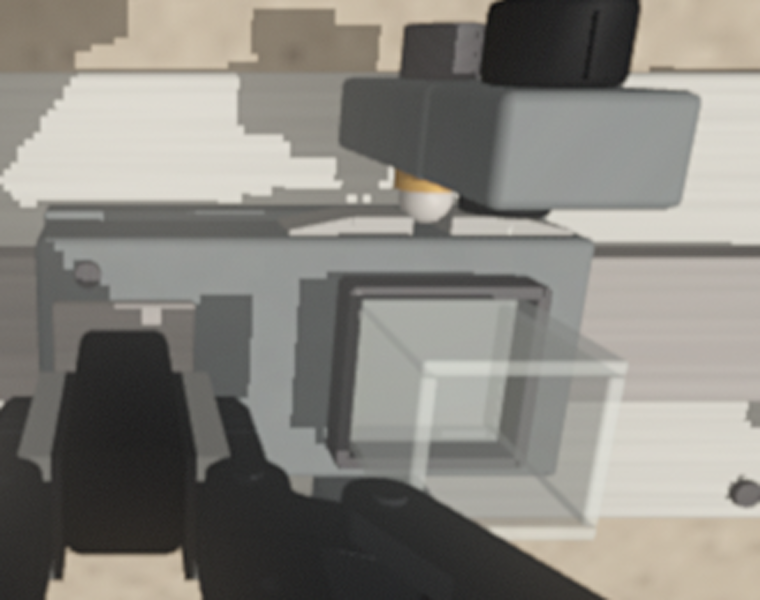

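Request:
drive_tool(
  steps=[
    [0,0.0005,0,0,0.005],
    [0,0,0,0,0.005],
    [0,0,0,0,0.005],
  ],
)

```text
clock: 20.35
position: [464.6, 328.3, 72.5]
ee_rot: [-0.0, 1.0, 0.0, 0.0]
contact_force: [-1.6, -0.6, 5.4]
gripper_width: 19.4
```

Request:
drive_tool(
  steps=[
    [0,0.0005,0,0,0.005],
    [0,0,0,0,0.005],
    [0,0,0,0,0.005],
  ],
)

```text
clock: 20.65
position: [464.7, 328.6, 72.5]
ee_rot: [-0.0, 1.0, 0.0, 0.0]
contact_force: [-1.4, -0.4, 5.2]
gripper_width: 19.2
```

Request:
drive_tool(
  steps=[
    [0,0.0005,0,0,0.005],
    [0,0,0,0,0.005],
    [0,0,0,0,0.005],
  ],
)

```text
clock: 20.95
position: [464.6, 328.8, 72.5]
ee_rot: [-0.0, 1.0, 0.0, 0.0]
contact_force: [-0.5, -2.6, 5.3]
gripper_width: 19.2
```

Run:
```python
from h import *
f=[]
for i in range(4):
    s=arm.read_state(); f.append(s["contact_force"]); arm.get_image("wrist") 
wsnap("w11"); print(np.round(f,1))
p=cv2.imread("pics/w11.png"); cv2.imwrite("pics/w11c.png",cv2.resize(p[150:210,380:460],(800,600),interpolation=cv2.INTER_CUBIC))
```

```text
[464.6 328.9  72.5] [-1.e-04  1.e+00 -0.e+00  3.e-04]
[[-0.5 -2.6  5.3]
 [-0.2 -1.8  6.2]
 [-2.7 -2.1  5.5]
 [-0.7 -1.7  5.4]]
```

View pics/w11c.png

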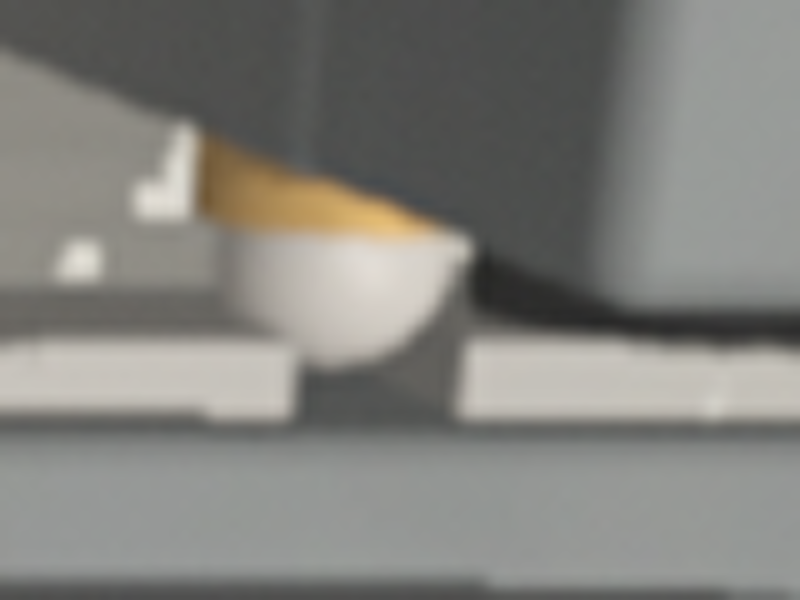

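Request:
drive_tool(
  steps=[
    [0,-0.0004,0,0,0.005],
    [0,0,0,0,0.005],
    [0,0,0,0,0.005],
    [0,0,0,0,0.005],
  ],
)

```text
clock: 21.6
position: [464.7, 328.8, 72.6]
ee_rot: [-0.0, 1.0, 0.0, 0.0]
contact_force: [-0.5, -0.2, 5.3]
gripper_width: 19.3
```

Run:
```python
from h import *
f=[]
for i in range(4):
    s=arm.read_state(); f.append(s["contact_force"]); p,d=arm.get_image("scene")
print(np.round(f,1),s["position"],s["gripper_width"],np.abs(s["joint_vel"]).max())
cv2.imwrite("pics/s3.png",p)
cv2.imwrite("pics/s3c.png",cv2.resize(p[190:320,80:300],(792,468),interpolation=cv2.INTER_CUBIC))
p,d=arm.get_image("top"); cv2.imwrite("pics/top3.png",p)
```

```text
[[-0.5 -0.2  5.3]
 [-1.6 -0.2  6. ]
 [-1.5 -0.7  5.4]
 [-1.6 -1.2  6.2]] [464.63237423 328.76583814  72.54824299] 19.25251624726457 0.0016537880449709122
```

View pics/s3c.png

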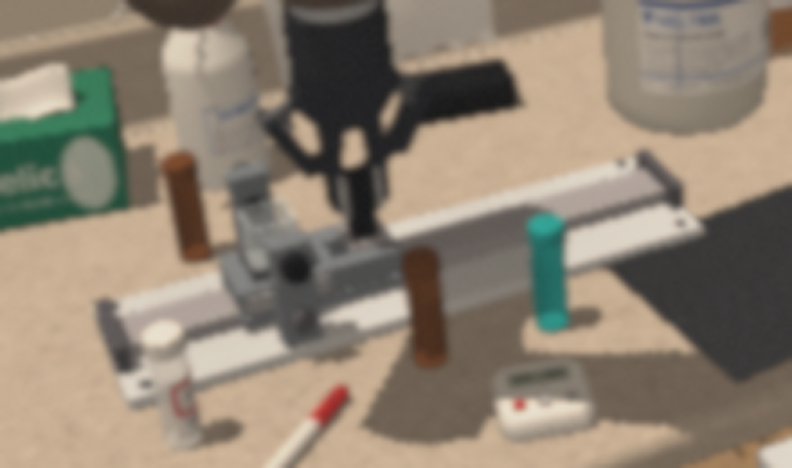

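View pics/top3.png

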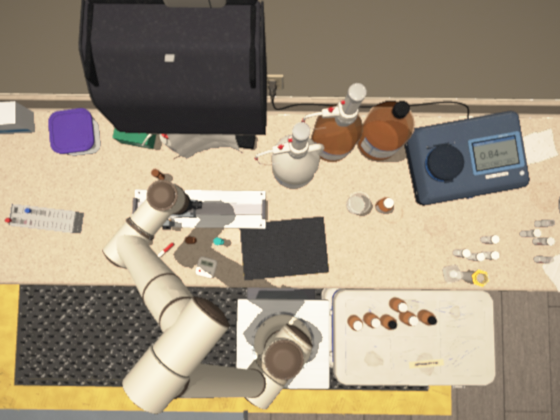

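The scene view shows the white-capped vial upright off the stage (crop (175,385)) and the cell between the towers. The top view shows the beaker (358,204) and the bottle (386,205) unmoved. The force along the rail is near zero with the ball in the notch, so I hand in.

Run:
```python
from h import *
print(arm.job_done())
```

```text
the job is handed in; nothing more can be done
None
```

I moved the vial off the rail, slid the carriage into the gate notch, and handed the job in at about 22 s with the arm still gripping the post.

- **Vial:** I lifted the white-capped vial off the rail and stood it on the countertop near (350, 500) mm, about 33 mm clear of the stage. I felt it touch down before releasing. It stands upright in the last scene view.
- **Carriage:** I gripped the post and slid it about 212 mm. The force along the rail showed the ball's pull-in (about +1 N), then resistance (about -2 N). I backed off 0.4 mm.
- **Last checks:**
  - The force along the rail was about -0.2 to -1.2 N, the TCP y steady at 328.8 mm and the gripper opening 19.3 mm on the post.
  - The scene view shows the cell between the towers.
  - The last top view shows the beaker and amber bottle where they were.
- **Disagreements:**
  - In the wrist picture the notch looked about 1.9 mm ahead of the ball. I put this down to parallax between the strip's top and the ball, since the force pointed to centred within a few tenths of a millimetre.
  - The top and wrist cameras differed by 2 to 4 mm in absolute y, so I used wrist measurements and force for the final position.

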